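# Let the lime out of the twin fruit dispenser

### The arm

A 6-joint arm with a two-finger parallel gripper is mounted at the origin on the work surface. World frame = base frame: x ahead of the robot, y to its left, z up, the work surface at z = 0. Lengths are in mm, angles in rad, forces in N, time in s.
With the tool pointing down it reaches from about 300 to 850 mm from the base axis. Payload 4.2 kg.
Tool frame: the origin (TCP) lies midway between the tips of the shut fingers; the grasp point (between the pads) lies 19 mm behind it; y points along the fingers, x is the direction in which the jaws open and shut, and the axes are right-handed (so a half turn about y gives the same grasp; the last joint's range is limited). The gripper opens to 91 mm and grips with 3 to 60 N. Pads are 32 mm wide; open, the fingers measure 118 mm over their backs; the gripper's body (76 mm by 178 mm) begins 60 mm behind the grasp point.
Start: joints at [-1.271, 0.32, 1.565, -0, 1.257, -0.02], TCP at [180.77, -545.862, 213.976] pointing down, gripper open.
Joint ranges: [-3.11, 3.11], [-0.84, 2.01], [0.21, 2.61], [-1.34, 4.49], [0.05, 2.63], [-2.56, 2.56]. Speed limits (rad/s): [2.57, 2.57, 3.14, 3.14, 3.14, 3.14].

### API

Orientations are given as a unit quaternion [w, x, y, z].
In Python, from station import r gives the robot as it stands.
- The arm moves only by the tool carry_out, never from a script. Its argument "commands" is one flat list of numbers, 6 for each row, row after row: the shift along the tool's x, y, z as a fraction of full scale, then the turn, a rotation vector about the tool's x, y, z as a fraction of full scale. In form: [dx, dy, dz, rx, ry, rz, dx, dy, dz, rx, ry, rz, ...]. A call has 1 to 8 rows; each row shifts and turns the pose as measured when the row begins, along the tool's axes as they then stand; what a row does not reach is not made up. Full scale, the value 1, is 0.02 m for a shift and 0.1 rad for a turn. A row lasts 1/12 s, in which the tool goes at most 41.7 mm and 7.16 degrees, less where a joint would pass 70% of its speed; a pose out of reach is approached as far as the arm can. A call with a number of a shift or a turn outside -1 to 1 is refused whole. A call with a gripper value outside its range is refused whole. "fingers" is the gripper's target within -1 to 1 (fully open at 1, half-way at 0, shut at -1), set as the call begins (left out, the last holds). The fingers move at their own pace and stop on an object; "squeeze" is the grip in N (left out, the last holds). Time passes only in rows, so rows that do not move let the fingers close. It gives the time, the measured TCP pose, the force and the opening at its end, in the units of the state.
- r.sense(): the state, without advancing time (a new reading comes with each control period).
- r.read_camera(name): name is "side" or "top" or "wrist"; returns a dict with "img" (480x640x3 uint8, red, green, blue), "mtx" (3x3 intrinsics, pixels), "pose" (4x4, takes a point from camera to world coordinates). Camera axes: x right, y down, z forward; pixel columns grow to the right and rows downward; lengths in mm; the calibration is good to about 2 mm. A picture is of the moment at which its call begins. There is no depth.
- r.hand_in(): hands the job in, once; it reports no verdict.
Trained networks look in the newest picture that a camera, given by its name, has taken for a name from the list of things; names that differ only in an ending like _2 or _b are one class to them, and where a whole thing is asked for, a point or a joint stands for the part that bears it (a point fixed in the world has none). Each returns a list of dicts, best first, with "p" (0 to 1); they miss things now and then, are a little off and sometimes report something else, mostly with a low value. They report only what shows in the picture. A call takes as long as a camera call.
- r.recognise(name, camera): "centre" ([column, row] in pixels, amid what is visible of it).
- r.spot_point(name, camera): "centre" ([column, row] in pixels: a listed point, or the origin of a listed thing).
The state is a dict: "t": time; "q": joint angles; "joint_velocities": joint speeds; "effort": joint torques, N m; "eef_pos": TCP position; "tool_rot": TCP orientation; "contact_force": force on the tool from outside, world axes, zero at the start; "torque": the same for the moment, N m; "opening": opening from 0.0 (shut) to 1.0 (fully open).
Only numpy, scipy, OpenCV 4.12 (cv2) and the standard library are available. Lean on these libraries where they do the work, as an engineer would, in place of code of your own. Each camera call takes 0.05 s, during which the arm holds its last target. There are 200 camera calls.

### The job

Press down the blue pad of the lane that holds the green lime, so that its rocking lever lifts the gate, and keep it down until the lime has rolled out into the steel tray; then let go so that the gate drops shut. The yellow lemon must stay behind its own gate. Only press the pad: do not touch the fruit or the gates, grasp nothing, and leave the other things on the counter where they are.

Things in the scene. Friction and masses are not known exactly. Their poses are not given: they have to be found in the camera images.
- dispenser: Wooden twin-lane fruit dispenser, fixed, 433 mm long (local x -195 to +238), 190 mm wide. Origin on the counter under the middle of the lanes; x points down the lanes to the tray, y left, z up. Two open-topped lanes, centres at y +31 (left) and -31 mm (right), each closed by a gate at x +85. Nothing on it is above 145 mm with the gates shut; an open gate reaches about 165 mm.
- left_pad_top (a point): Centre of the top of the left lane's blue pad (40 x 40 x 8 mm), at dispenser x -165, y +55, z 141 mm when up. Level when up; pressed, it goes nearly straight down by 41 mm and tips 0.36 rad, its -x edge lower. Spring-loaded: about 3 N to start, 5 N at the bottom; a flat fingertip on its middle meets the stop about 35 mm down. Springs up when let go.
- right_pad_top (a point): The same for the right lane's blue pad, at local x -165, y -55, z 141 mm when up.
- left_lever (a joint): Left lane's rocking lever, a steel bar along the lane's outer side (dispenser y +73 mm), pivot at x -50, z 115 mm, pad at its -x end, gate at its +x end. Angle, rad: 0 gate shut (pad up), 0.36 gate fully lifted (pad at the bottom). The fruit rolls under the gate from about 0.29.
- right_lever (a joint): The same for the right lane's lever.
- left_gate: Steel gate plate (48 mm wide, 44 mm high) of the left lane, carried by the +x end of its lever; origin at the lever's end, local y 0. Not to be touched.
- right_gate: Steel gate plate of the right lane, likewise. Not to be touched.
- left_pad: The left blue pad itself; origin at the centre of its underside, 8 mm below point left_pad_top.
- right_pad: The right blue pad itself, likewise.
- lime_center (a point): Centre of the green lime, a 46 mm ball of about 50 g that rests against the gate in one of the two lanes (which one varies), standing out above the lane walls. When the gate rises it rolls within about a second into the open steel tray below the gates (inside dispenser x 108 to 234, y -73 to +73 mm, rim 52 mm high); lying there its centre is about 33 mm above the counter.
- lemon_center (a point): Centre of the yellow lemon, a 46 mm ball that rests against the gate in the other lane.
- jar: White ceramic jar with cork lid, 90 mm across, 128 mm high, origin under its base; loose bystander beside the dispenser.
- egg_ring: Steel egg ring, 90 mm across, 18 mm high, lying flat, origin under its centre; loose bystander.
- whisk: Red silicone flat whisk, 250 mm long, 60 mm wide, 20 mm high, lying along its x, origin under its middle; loose bystander.
- pin: Hollow aluminium rolling pin, 270 mm long, 32 mm across, lying along its x on the round wooden chapati board (240 mm across, 30 mm high), origin on its underside; loose bystander. (The board, a spice tin and a steel bowl further out are fixed.)
- lime: The green lime itself; its origin is its centre (same point as point lime_center).
- lemon: The yellow lemon itself; its origin is its centre.

How it is judged:
By the outcome, as a careful person would: the job done as asked, in the order asked, and still so for the second after the job is handed in, with the robot touching nothing.
It also fails if it takes over 29 s, if anything falls off the work surface, if the arm or the gripper's body presses on something with over 40 N, if the wrist force passes 120 N, or if a joint passes its speed limit or range.

## Working session

There is one attempt and no reset: what is moved stays moved. The work goes in short steps, Python scripts to look and compute and a tool call to move; the robot and the scene stay as the last step left them, time stands still between calls to the robot, and variables do not carry over. Pictures are saved under pics/ and viewed, and the job is handed in when it is done.

Besides the shell and the picture viewer there is one more tool, called after "Call:" by a JSON object that holds its "method" and its "body". carry_out: Moves the arm, as the interface text tells. Shift numbers are shares of 0.02 m and turn numbers shares of 0.1 rad, none past 1 either way. Its arguments: {"type":"object","properties":{"commands":{"type":"array"},"fingers":{"type":"number"},"squeeze":{"type":"number"}},"required":["commands"]}

```bash
mkdir -p pics; cat > h.py <<'E'
from station import r
import numpy as np, cv2
def cast(c,px,z):
    K=np.array(c["mtx"]);P=np.array(c["pose"])
    d=P[:3,:3]@np.linalg.solve(K,[px[0],px[1],1]);o=P[:3,3]
    return o+d*(z-o[2])/d[2]
def save(c,n): cv2.imwrite("pics/"+n,cv2.cvtColor(c["img"],cv2.COLOR_RGB2BGR))
E
python3 - <<'E'
from h import *
s=r.sense();print(s["t"],s["eef_pos"],s["tool_rot"],s["contact_force"])
for cam in("top","side"):
    c=r.read_camera(cam);save(c,cam+"0.png")
    for n,z in(("left_pad_top",141),("right_pad_top",141),("dispenser",0),("lime_center",80),("lemon_center",80),("jar",0)):
        for d in r.spot_point(n,cam)[:2]:print(cam,n,round(d["p"],2),np.round(d["centre"]),np.round(cast(c,d["centre"],z)))
E
```

```text
0.0 [ 180.61259037 -545.34151976  213.10059774] [ 0.57361743 -0.57284341  0.41452833 -0.41349695] [-0.02336625 -0.06756773  0.26593431]
top left_pad_top 0.55 [270. 266.] [520.  98. 141.]
top right_pad_top 0.83 [317. 265.] [535. -16. 141.]
top dispenser 0.74 [295. 213.] [694.  63.   0.]
top lime_center 0.59 [311. 185.] [756.  21.  80.]
top lemon_center 0.8 [286. 187.] [743.  86.  80.]
top lemon_center 0.69 [120. 285.] [445. 481.  80.]
top jar 0.58 [238. 195.] [733. 228.   0.]
side left_pad_top 0.45 [297. 191.] [525. 100. 141.]
side right_pad_top 0.65 [303. 217.] [536. -23. 141.]
side dispenser 0.93 [357. 240.] [689.  37.   0.]
side lime_center 0.67 [383. 218.] [760.  27.  80.]
side lime_center 0.38 [358. 237.] [679. -49.  80.]
side lemon_center 0.47 [376. 206.] [752.  88.  80.]
side jar 0.66 [360. 203.] [726. 219.   0.]
```

View pics/top0.png

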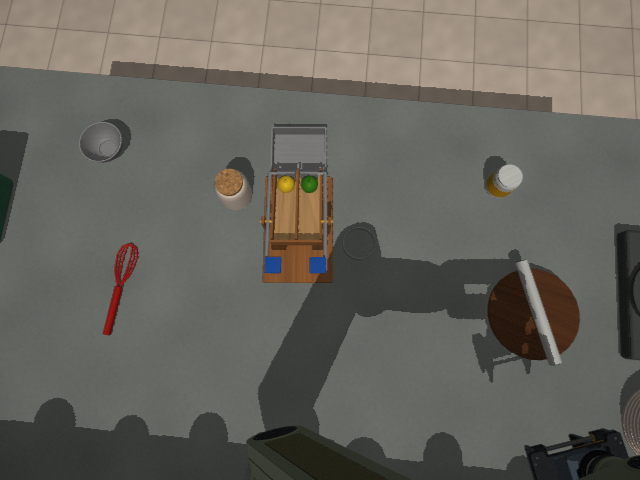

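View pics/side0.png

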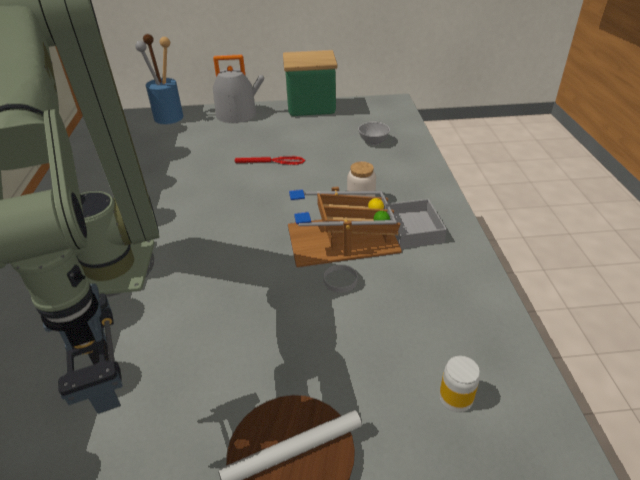

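```bash
cat >> h.py <<'E'
from scipy.spatial.transform import Rotation as Ro
def R(s): return Ro.from_quat(np.roll(s["tool_rot"],-1)).as_matrix()
def blue(c,box):
    m=cv2.inRange(cv2.cvtColor(c["img"],cv2.COLOR_RGB2HSV),(110,150,60),(130,255,255))
    k=np.zeros_like(m);x0,y0,x1,y1=box;k[y0:y1,x0:x1]=m[y0:y1,x0:x1]
    n,_,st,ce=cv2.connectedComponentsWithStats(k)
    return [(st[i][4],ce[i]) for i in range(1,n) if st[i][4]>30]
E
python3 - <<'E'
from h import *
for cam,b in(("top",(250,240,340,290)),("side",(270,175,330,235))):
    c=r.read_camera(cam)
    for a,p in blue(c,b):print(cam,a,np.round(p,1),np.round(cast(c,p,141 if cam=="top" else 139),1))
s=r.sense();print(np.round(R(s),3))
g=np.array([535,-18,190.]);print((R(s).T@(g-s["eef_pos"]))/20)
E
```

```text
[[ 0.314  0.     0.949]
 [-0.949 -0.     0.314]
 [ 0.    -1.     0.   ]]
[-19.48612863   1.19730768  25.11065678]
```

```bash
sed -i 's/(110,150,60)/(100,120,50)/' h.py
python3 - <<'E'
from h import *
for cam,b in(("top",(250,240,340,290)),("side",(270,175,330,235))):
    c=r.read_camera(cam)
    for a,p in blue(c,b):print(cam,a,np.round(p,1),np.round(cast(c,p,141 if cam=="top" else 139),1))
E
```

```text
top 256 [272.5 264.5] [525.   92.5 141. ]
top 255 [317.5 264.5] [535.1 -17.1 141. ]
side 124 [296.6 194.4] [523.5  87.2 139. ]
side 143 [302.3 217.4] [533.3 -21.6 139. ]
```

Call:
{"method": "carry_out", "body": {"commands": [-1,0,1,0,0.5,0,-1,0,1,0,0.5,0,-1,0,1,0,0.5,0,-1,0,1,0,0.4,0,-1,0,1,0,0,0,-1,0,1,0,0,0,-1,0,1,0,0,0,-1,0,1,0,0,0], "fingers": -1}}

```text
t: 1.57
eef_pos: [310.8, -357.9, 213.0]
tool_rot: [-0.526, 0.528, -0.471, 0.473]
contact_force: [0.6, -0.8, -0.2]
opening: 0.449
```

Call:
{"method": "carry_out", "body": {"commands": [-1,0,0.85,0,0.3,0,-1,0,0.85,0,0,0,-1,0,0.85,0,0,0,-1,0,0.85,0,0,0,-1,0,0.85,0,0,0,-1,0,0.85,0,0,0,-1,0,0.85,0,0,0,-1,0,0.85,0,0,0]}}

```text
t: 2.23
eef_pos: [438.5, -177.5, 213.9]
tool_rot: [-0.518, 0.52, -0.478, 0.482]
contact_force: [0.1, 0.3, -0.2]
opening: 0.004
```

Call:
{"method": "carry_out", "body": {"commands": [-1,0,0.8,0,0,0,-1,0,0.8,0,0,0,-1,0,0.8,0,0,0,-1,0,0.8,0,0,0,-1,0,0.8,0,0,0,-1,0,0.8,0,0,0,0,0,0.4,0,0,0]}}

```text
t: 2.82
eef_pos: [538.0, -39.0, 214.5]
tool_rot: [0.52, -0.52, 0.476, -0.482]
contact_force: [0.4, -0.4, 0.4]
opening: 0.003
```

```bash
python3 - <<'E'
from h import *
for cam in("wrist","side","top"):
    c=r.read_camera(cam);save(c,cam+"1.png")
    for d in r.spot_point("right_pad_top",cam)[:2]:print(cam,d["p"],d["centre"],cast(c,d["centre"],141))
    if cam=="wrist":
        for a,p in blue(c,(0,0,640,480)):print(a,p,cast(c,p,141))
s=r.sense();print(s["t"],s["eef_pos"],s["opening"]);M=R(s);print(M,np.arctan2(M[1,2],M[0,2]))
print(M.T@(np.array([534.5,-18.5,145])-s["eef_pos"])/20)
E
```

```text
wrist 0.91 [287.7, 258.0] [532.94739383 -18.77082316 141.        ]
2872 [142.0229805 254.9801532] [526.52020804  89.33499499 141.        ]
1874 [286.90394877 246.43009605] [541.7715524  -17.62534482 141.        ]
side 0.69 [305.8, 216.8] [542.61299272 -22.6700986  141.        ]
top 0.4 [317.7, 263.5] [537.63254234 -17.39740659 141.        ]
3.1167 [535.88445066 -43.21681165 214.47182398] 0.007410778638989943
[[ 0.07781087  0.00506934  0.99695525]
 [-0.9969392  -0.00722403  0.07784635]
 [ 0.00759666 -0.99996106  0.00449171]] 0.07792597897608106
[-1.26383189  3.46417726  0.01159154]
```

View pics/wrist1.png

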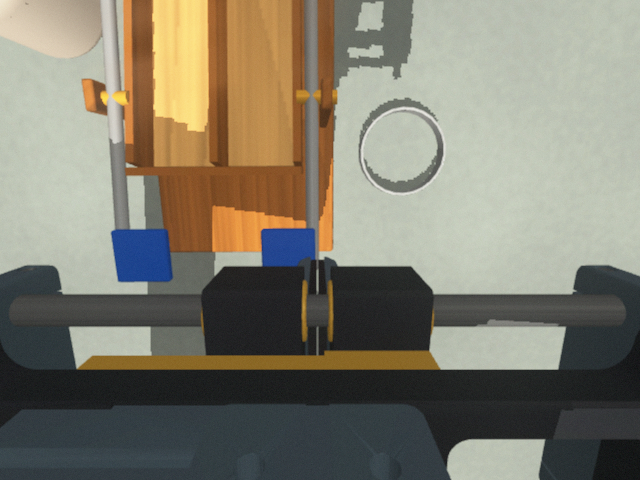

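The wrist view shows both pads: the right one is centred near (288, 256), partly behind the gripper, and the left one is at (142, 255). That puts the right pad at about (534, -18.5), which agrees with the top camera. The lime is in the right lane (top image pixel 310, 185).

Call:
{"method": "carry_out", "body": {"commands": [-0.65,0,0,0,0,0,-0.6,0.4,0,0,0,0,0,0.9,0,0,0,0,0,0.9,0,0,0,0,0,0.7,0,0,0,0,0,0,0,0,0,0,0,0,0,0,0,0]}}

```text
t: 3.7
eef_pos: [530.7, -15.9, 154.1]
tool_rot: [0.518, -0.518, 0.479, -0.485]
contact_force: [0.2, -0.0, 0.5]
opening: 0.002
```

```bash
python3 - <<'E'
from h import *
c=r.read_camera("wrist");save(c,"w2.png")
c=r.read_camera("side");cv2.imwrite("pics/s2.png",cv2.resize(c["img"][120:300,230:470,::-1],None,fx=3,fy=3))
s=r.sense();M=R(s);print(s["t"],s["eef_pos"],s["contact_force"],M.T@(np.array([534.,-18.5,104])-s["eef_pos"])/20)
E
```

```text
3.8 [531.15771611 -16.08090219 154.71164411] [-0.41004124 -0.27136355  0.69933753] [0.11461989 2.53724669 0.11508763]
```

View pics/s2.png

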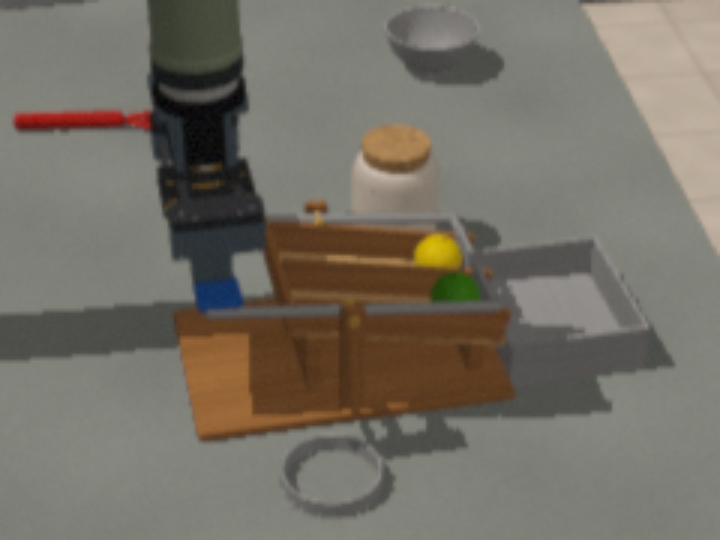

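View pics/w2.png

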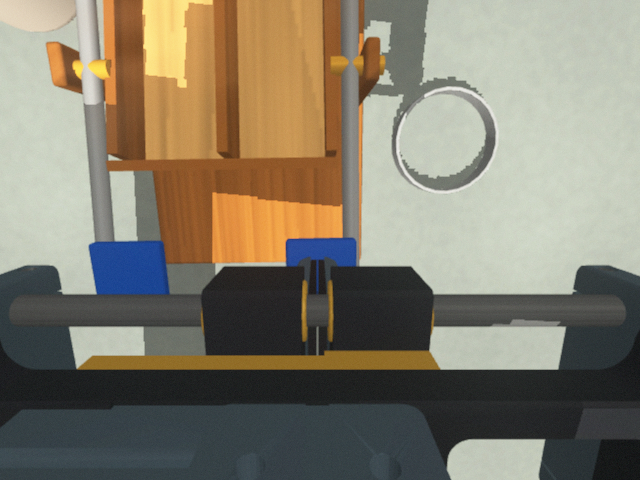

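Side view: the fingertips are right above the right pad (crop pixel 218, 294). Wrist view: the pad's columns 287–356 are centred on the fingers. I'll press now.

Call:
{"method": "carry_out", "body": {"commands": [0.05,0.4,0.15,0,0,0,0.05,0.4,0,0,0,0,0,0.4,0,0,0,0,0,0.4,0,0,0,0,0,0.3,0,0,0,0,0,0.2,0,0,0,0]}}

```text
t: 4.3
eef_pos: [535.1, -18.2, 113.5]
tool_rot: [0.519, -0.516, 0.478, -0.486]
contact_force: [-2.0, -0.1, 5.2]
opening: 0.007
```

Call:
{"method": "carry_out", "body": {"commands": [0,0.25,0,0,0,0,0,0.15,0,0,0,0,0,0.05,0,0,0,0]}}

```text
t: 4.55
eef_pos: [535.7, -18.1, 104.6]
tool_rot: [0.519, -0.516, 0.478, -0.486]
contact_force: [-6.3, 0.3, 16.0]
opening: 0.007
```

Call:
{"method": "carry_out", "body": {"commands": [0,0.05,0,0,0,0,0,0,0,0,0,0,0,0,0,0,0,0,0,0,0,0,0,0,0,0,0,0,0,0,0,0,0,0,0,0,0,0,0,0,0,0,0,0,0,0,0,0]}}

```text
t: 5.22
eef_pos: [535.5, -18.1, 106.6]
tool_rot: [0.519, -0.515, 0.477, -0.487]
contact_force: [-2.8, 0.6, 5.5]
opening: 0.003
```

```bash
python3 - <<'E'
from h import *
c=r.read_camera("side");cv2.imwrite("pics/s3.png",cv2.resize(c["img"][120:300,230:470,::-1],None,fx=3,fy=3))
s=r.sense();print(s["t"],s["eef_pos"],s["contact_force"])
print(r.spot_point("lime_center","side"))
E
```

```text
5.2667 [535.52008769 -18.10158837 106.61646265] [-3.09323234  0.00625888  5.60727203]
[{'centre': [377.1, 209.1], 'p': 0.72}, {'centre': [375.0, 205.0], 'p': 0.65}, {'centre': [431.3, 227.2], 'p': 0.56}]
```

View pics/s3.png

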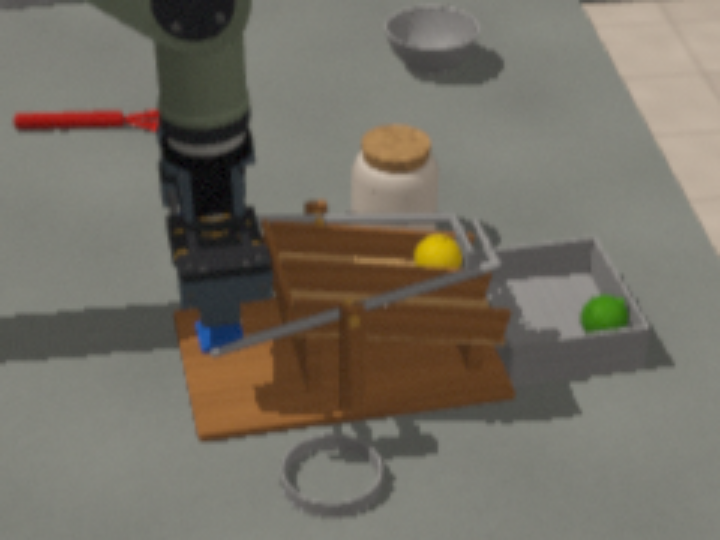

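The lime is in the tray (crop pixel 605, 316), and the lemon is still behind its gate (438, 252). Now I'll let go.

Call:
{"method": "carry_out", "body": {"commands": [0,-0.3,0,0,0,0,0,-0.4,0,0,0,0,0,-0.5,0,0,0,0,0,-0.6,0,0,0,0,0,-0.8,0,0,0,0,0,-0.9,0,0,0,0,0,-0.9,0,0,0,0,0,-0.5,0,0,0,0]}}

```text
t: 5.98
eef_pos: [537.8, -18.0, 211.0]
tool_rot: [0.521, -0.513, 0.475, -0.489]
contact_force: [0.6, -0.7, 0.4]
opening: 0.002
```

Call:
{"method": "carry_out", "body": {"commands": [0,0,0,0,0,0,0,0,0,0,0,0,0,0,0,0,0,0,0,0,0,0,0,0,0,0,0,0,0,0,0,0,0,0,0,0,0,0,0,0,0,0,0,0,0,0,0,0]}}

```text
t: 6.65
eef_pos: [538.3, -18.2, 210.8]
tool_rot: [0.521, -0.513, 0.475, -0.49]
contact_force: [0.2, 0.7, 0.7]
opening: 0.005
```

```bash
python3 - <<'E'
from h import *
c=r.read_camera("side");cv2.imwrite("pics/s4.png",cv2.resize(c["img"][120:300,230:470,::-1],None,fx=3,fy=3))
s=r.sense();print(s["t"],s["eef_pos"],s["contact_force"],s["joint_velocities"])
E
```

```text
6.7 [538.29714397 -18.20379627 210.78253476] [-0.52360763 -0.4474825  -0.35739297] [ 5.38155886e-04 -2.23929347e-03 -2.51969312e-03  2.68816120e-05
  2.23221750e-03  6.53781249e-04]
```

View pics/s4.png

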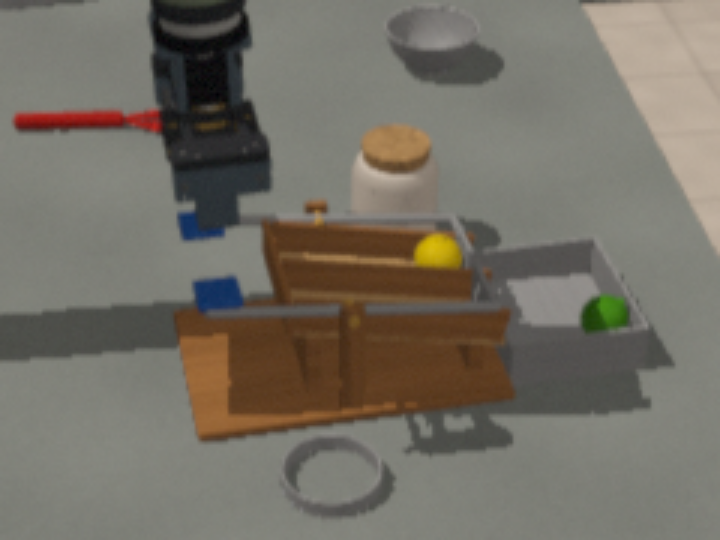

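The right pad is back up (218, 295) and its lever is level, so the gate is shut. The lime is in the tray (605, 316), the lemon is in its lane (438, 252), and the gripper is well clear.

```bash
python3 -c "
from station import r
print(r.hand_in())"
```

```text
the job is handed in; nothing more can be done
None
```

I pressed the right lane's blue pad with shut fingers and held it at the bottom until the lime had rolled into the steel tray. Then I let go, lifted the gripper clear and handed the job in; the robot's clock read 6.7 s at the last check.

- **Final side picture:** the lime is in the tray, the right pad is up with its lever level (gate shut), and the lemon is still behind its own gate. The jar, egg ring and whisk look unmoved. The rolling pin was out of that crop, so I did not check it again, but the arm only passed well above it.
- **Forces:** the highest wrist force I read was about 17 N, at the pad's bottom stop. It was back near zero after release, with the fingertips about 70 mm above the pad.
- **Disagreements:** while the lime was rolling out, the network's two best lime guesses in the side view were wrong, both close to the lemon. I went by the picture instead. The other pad estimates agreed with each other to within about 9 mm, and I used the wrist and top views, which agreed to about 3 mm.

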